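# Hang the serving cup under the truffle tower and hold the gate open

### The arm

A 7-joint arm with a two-finger parallel gripper is mounted at the origin on a cart in front of the work surface, level with it; the furniture and walls round the work are solid. World frame = base frame: x ahead of the robot, y to its left, z up, the work surface at z = 0. Lengths are in m, angles in degrees, forces in N, time in s.
With the tool pointing down it reaches from about 0.425 to 0.95 m from the base axis. Payload 16.7 kg.
Tool frame: the origin (TCP) lies on the front face of the gripper's body, between the roots of the fingers; the fingertips stand 97 mm ahead of it and the grasp point (between the pads) lies 78 mm ahead of it; z points along the fingers, y is the line along which they close (so a half turn about z gives the same grasp; the last joint's range is limited). The gripper opens to 94 mm and grips with 3 to 60 N. Pads are 16 mm wide; open, the fingers measure 119 mm over their backs; the gripper's body (75 mm by 177 mm) begins 78 mm behind the grasp point.
Start: joints at [-8.566, 24.414, 4.234, 92.017, -1.954, 63.644, -3.845], TCP at [0.675, -0, 0.303] pointing down, gripper open.
Joint ranges: [-163.25, 163.25], [-28.42, 122.38], [-70.27, 78.77], [12.13, 141.07], [-58.53, 238.53], [9.26, 117.41], [-156.51, 156.51]. Speed limits (degrees/s): [108.29, 108.29, 136.94, 136.94, 172.46, 172.46, 172.46].

### API

Orientations are given as [roll, pitch, yaw] about the fixed x, y, z axes, in that order (R = Rz(yaw) Ry(pitch) Rx(roll)).
In Python, from bench import state, vision, bot gives the robot as it stands.
- The arm moves only by the shell command python3 -m inch 'ROWS' [FORCE]. ROWS is JSON, a list of rows, each a list of 5 numbers: the finger opening in m, from 0 to 0.094, then the shift along the world's x, y, z in m, then the turn about the world's z in rad. In form: [[fingers, tx, ty, tz, yaw], ...]. A call has 1 to 5 rows; each row shifts and turns the commanded pose from where the row before left it; what a row does not reach is not made up. A row lasts 1/8 s, in which the tool goes at most 62.5 mm and 10.7 degrees, less where a joint would pass 70% of its speed; a pose out of reach is approached as far as the arm can. A call is refused whole if a number of a shift passes 0.0625 or a number of a turn 0.188, either way. A call with a gripper value outside its range is refused whole. The fingers move at their own pace and stop on an object; FORCE is the grip in N (left out, the last holds). Time passes only in rows, so rows that do not move let the fingers close. It gives the time, the measured TCP pose, the force, the opening and the grip force at its end, in the units of the state.
- state(): the state, without advancing time (a new reading comes with each control period).
- vision.read_camera(name): name is "scene" or "side" or "wrist"; returns a dict with "pixels" (384x512x3 uint8, red, green, blue), "vertical_fov" (degrees; the focal length in pixels is half the picture's height over the tangent of half this angle, whatever the lens; pixels are square), "cx", "cy" (the principal point, pixels), "k1" (the pictures are not rectified: a ray, as slopes to the right and down, at radius r is drawn at 1 + k1 r^2 times it, then the intrinsics apply), "view" (4x4, takes a point from world to camera coordinates); the wrist camera has in their place "mount" (4x4, takes a point from camera to tool coordinates, whose origin is the TCP and whose axes are the flange's). Camera axes: x right, y up, looking along -z (the intrinsics and any distortion apply to the point x, -y, -z); pixel columns grow to the right and rows downward; lengths in m; the calibration is good to about 2 mm. A picture is of the moment at which its call begins: read the wrist's pose just before it. There is no depth.
- bot.hand_in(): hands the job in; it is judged then, once.
The state is a dict: "clock": time; "joint_pos": joint angles; "qvel": joint speeds; "joint_torque": joint torques, N m; "tcp_pos": TCP position; "tcp_rot": TCP orientation; "ft_force": force on the tool from outside, world axes, zero at the start; "moment": the same for the moment, N m; "gripper_width": finger opening in m; "finger_force": force on a finger pad.
Only numpy, scipy, OpenCV 4.12 (cv2) and the standard library are available. Lean on these libraries where they do the work, as an engineer would, in place of code of your own. Each camera call takes 0.05 s, during which the arm holds its last target. There are 200 camera calls.

### The job

Hang the steel serving cup by its hook on the free left part of the truffle tower's rail, then slide it along the rail until the hook sits between the two red rings, under the tube. Then press the tower's spring lever down until its arm lies over the green patch, so that all four gold truffles drop into the cup. Finish while still holding the lever at the green patch, with the cup left hanging on the rail by itself and the other things on the table left where they are.

Things in the scene. Friction and masses are not known exactly. Their poses are not given: they have to be found in the camera images.
- truffle_tower: Fixed truffle dispenser, 0.31 m tall: dark wood base 150 x 100 x 14 mm, column at the back right, clear upright tube of gold balls, cup rail. Origin: underside of the base, below the tube's axis; x points away from the robot, y left along the rail; turned up to 0.12 rad. Hung upright at the mark the cup has its origin at (0, 0, 70) mm here (2 mm play either way in x). Base: x -45 to 105, y -68 to 32 mm.
- rail_mark (a point): On the upper bar's centre line, midway between two red rings (3 mm wide, at y = +-24 mm); axes as the tower's; 52 mm behind the tube's axis, 142 mm up. The rail: two level round bars, 12 mm thick, the lower 50 mm below the upper and 4 mm nearer the robot, carried by brackets 39 to 57 mm to the right of here; free end at left.
- rail_end (a point): Free left end of the upper bar, 211 mm left of the mark. Hook the cup on 70 to 190 mm left of the mark, where nothing stands above the bars; nearer the mark the tube's shutter, some 8 mm above a hanging cup's rim, leaves no room to lift it on.
- spout (a point): Lower mouth of the clear tube (34 mm outside, 30 mm bore), on its axis, 150 mm above the table; the tube's cap reaches 309 mm. A steel shutter carried by the gate lever closes it 4 mm below.
- serving_cup: Loose steel cup, 68 mm wide, 60 high, 62 inside, 0.1 kg. Origin: centre of its underside; +x points to its hook, -x to its handle. Hook: strap 32 mm wide at x = 36 to 40 mm, up to z = 82, bent back to x = 64, lip x = 60 to 64 down to z = 64 mm. Hung, strap on the upper bar, lip behind it, foot against the lower bar, mouth tipped 0.08 rad to the front. The lip passes the bar 15 mm or more higher.
- cup_handle (a point): Middle of the cup's wooden handle: a level rounded bar 56 mm long, 13 mm wide and 20 mm high, along the cup's x axis, 88 mm in front of the cup's axis and 48 mm above its underside. Grasp it from above across its width.
- cup_hook (a point): Point inside the hook where the upper bar's centre line lies when the cup hangs: 52 mm behind the cup's axis, 72 mm above its underside. Axes as the cup's.
- gate_lever (a joint): Lever angle, rad: 0 shut (arm points right, 0.35 above level), grows as pressed down, stop at 0.95; axle front to back through the tube's axis, 206 mm above the table. A spring shuts it: 3 N at the knob to start, 6 N at the green patch. The green patch on the white dial behind the arm is 0.52 to 0.72, where the shutter is fully aside and the truffles fall.
- lever_knob (a point): Centre of the black ball knob (24 mm) at the lever's end, 110 mm from the axle and 30 mm nearer the robot than the tube's axis; shut it is 244 mm above the table, at the green patch about 177 mm. It is pushed straight down from above; it moves sideways under 10 mm.
- truffle_1: Gold ball truffle, 25 mm, 12 g, origin at its centre; at the start number 1 from the bottom in the clear tube.
- truffle_2: Gold ball truffle, 25 mm, 12 g, origin at its centre; at the start number 2 from the bottom in the clear tube.
- truffle_3: Gold ball truffle, 25 mm, 12 g, origin at its centre; at the start number 3 from the bottom in the clear tube.
- truffle_4: Gold ball truffle, 25 mm, 12 g, origin at its centre; at the start number 4 from the bottom in the clear tube.
- order_pad: Bystander: white order pad 100 x 70 x 10 mm, front right; origin under its centre.
- pencil: Bystander: red pencil 136 mm long, 8 mm thick, near the front edge; origin under its middle.
- date_stamp: Bystander: wooden hand stamp, 30 x 50 x 68 mm, in front of the tower; origin under its centre.
- gift_cube: Bystander: purple wrapped box with gold ribbon, 64 x 64 x 56 mm, on the left; origin under its centre.
- tape: Bystander: roll of tape, 77 mm wide, 19 mm high, behind the tower; origin under its centre.

How it is judged:
By the outcome, as a careful person would: the job done as asked, in the order asked, and still so for the second after the job is handed in, while the arm keeps its last pose, push and grip.
It also fails if it takes over 58 s, if anything falls off the work surface, if the arm or the gripper's body presses on something with over 40 N, if the wrist force passes 120 N, or if a joint passes its speed limit or range.

## Working session

There is one attempt and no reset: what is moved stays moved. The work goes in short steps, Python scripts to look and compute and a shell command to move; the robot and the scene stay as the last step left them, time stands still between calls to the robot, and variables do not carry over. Pictures are saved under pics/ and viewed, at most 10 in all, crops included, and the job is handed in when it is done.

```bash
mkdir -p pics; cat > h.py <<'E'
import numpy as np,cv2,sys
from bench import state,vision,bot
from scipy.spatial.transform import Rotation as R
def cam(n):
    s=state(); c=vision.read_camera(n)
    if 'view' in c: V=np.array(c['view'])
    else:
        T=np.eye(4);T[:3,:3]=R.from_euler('xyz',s['tcp_rot'],degrees=True).as_matrix();T[:3,3]=s['tcp_pos']
        V=np.linalg.inv(T@np.array(c['mount']))
    c['V']=V; c['f']=c['pixels'].shape[0]/2/np.tan(np.radians(c['vertical_fov'])/2); return c
def proj(c,P):
    P=np.atleast_2d(P); q=P@c['V'][:3,:3].T+c['V'][:3,3]
    u=q[:,0]/-q[:,2]; v=-q[:,1]/-q[:,2]; k=1+c['k1']*(u*u+v*v)
    return np.c_[c['cx']+c['f']*u*k,c['cy']+c['f']*v*k]
def onz(c,px,z):
    K=np.array([[c['f'],0,c['cx']],[0,c['f'],c['cy']],[0,0,1.]])
    p=cv2.undistortPoints(np.array(px,float).reshape(-1,1,2),K,np.array([c['k1'],0,0,0.]))[:,0]
    d=np.c_[p[:,0],-p[:,1],-np.ones(len(p))]@c['V'][:3,:3]; o=-c['V'][:3,:3].T@c['V'][:3,3]
    return o+d*((z-o[2])/d[:,2])[:,None]
def save(c,f,crop=None,s=1):
    im=c['pixels'][:,:,::-1]
    if crop: x0,y0,x1,y1=crop; im=im[y0:y1,x0:x1]
    cv2.imwrite('pics/'+f,cv2.resize(im,None,fx=s,fy=s,interpolation=cv2.INTER_CUBIC))
E
python3 - <<'E'
from h import *
print(state())
for n in ('scene','side','wrist'):
    c=cam(n); save(c,n+'0.png',s=1.5); print(n,c['f'],c['cx'],c['cy'],c['k1'],(-c['V'][:3,:3].T@c['V'][:3,3]).round(3),c['V'][:3,:3].round(2).tolist())
E
```

```text
{'clock': 0.0, 'joint_pos': array([-8.56583631, 24.44877309,  4.22798703, 92.05352433, -1.95266049,
       63.64346676, -3.84426126]), 'qvel': array([ 0.04605736, -0.02581627, -0.07478886, -0.07182306,  0.05483632,
        0.07308811, -0.0380611 ]), 'joint_torque': array([-4.09355038e-03, -9.35844111e+01,  3.66462663e+00, -4.54201269e+01,
       -4.89189907e-02,  2.02478352e-02, -6.48899413e-05]), 'tcp_pos': array([6.74670841e-01, 8.25793308e-06, 3.01974130e-01]), 'tcp_rot': array([-1.79926449e+02,  5.00816174e-03,  9.00020967e+01]), 'ft_force': array([ 0.46043768,  0.14775335, -0.53549468]), 'moment': array([0.04091519, 0.01114424, 0.01059412]), 'finger_force': 0.0, 'gripper_width': 0.09412898086202247}
scene 470.61797572906966 262.84883175681756 188.2132109144859 0.004079224314239065 [-0.36   0.869  1.106] [[-0.56, -0.83, -0.01], [0.53, -0.37, 0.76], [-0.64, 0.42, 0.65]]
side 430.5160140337431 252.17762879236255 197.38940840009664 -0.11854035431523893 [0.536 1.166 0.828] [[-1.0, -0.06, 0.02], [0.05, -0.58, 0.82], [-0.03, 0.82, 0.58]]
wrist 270.243444170485 256.80062279879076 190.8912657326629 -0.05980929707340489 [0.675 0.072 0.384] [[1.0, 0.0, -0.0], [-0.0, 0.97, -0.25], [0.0, 0.25, 0.97]]
```

View pics/scene0.png

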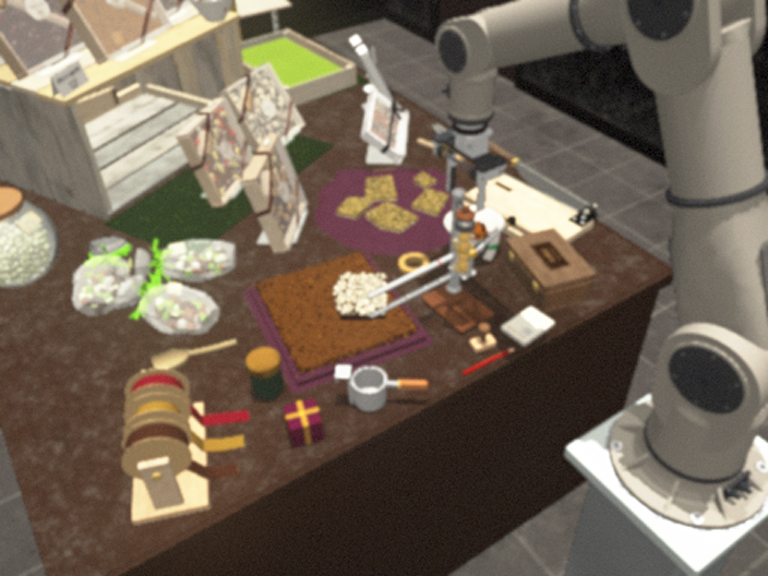

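View pics/side0.png

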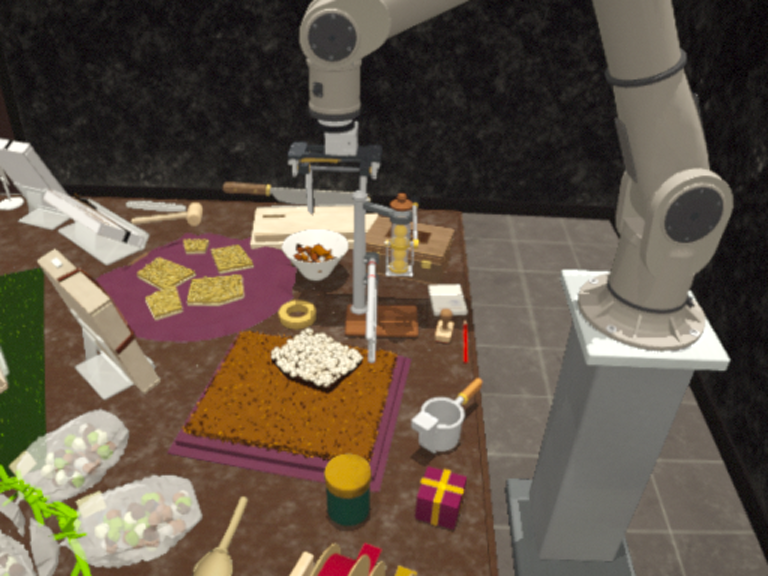

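View pics/wrist0.png

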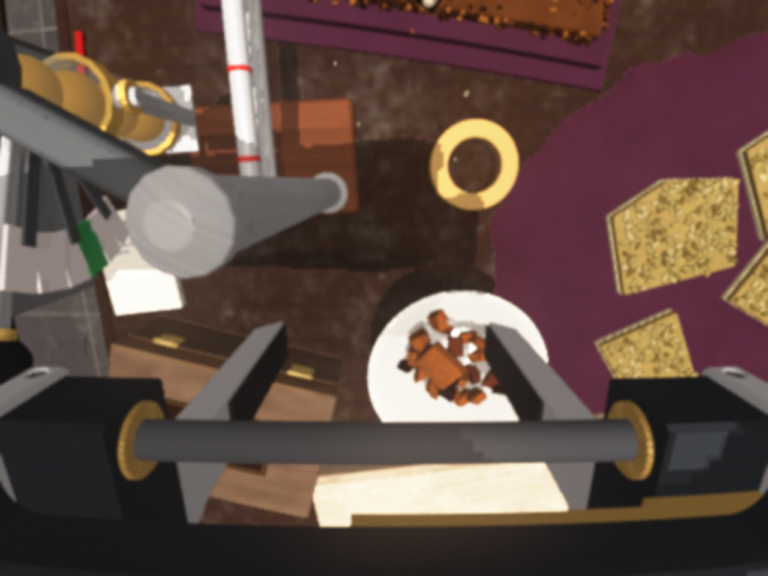

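The wrist view shows the rail with its red rings at about (239,68) and (249,158) of the 1.5x picture. The side view shows the cup at (440,422), with the handle from (457,400) to (481,382) pointing at the robot. In the scene view the cup is at (368,385) and the handle runs from (388,383) to (427,384).

```bash
python3 - <<'E'
from h import *
from scipy.optimize import least_squares
w,s,d=cam('wrist'),cam('scene'),cam('side')
r=onz(w,np.array([[239,68],[249,158]])/1.5,.148);print('rings',r.round(4), 'dist',np.linalg.norm(r[0]-r[1]))
v=r[0]-r[1];print('yaw',np.arctan2(-v[0],v[1]))
def show(n,c,px,z): print(n,onz(c,np.array(px)/1.5,z).round(4).tolist())
show('side handle inner,outer z.055',d,[[457,400],[481,382]],.055)
show('scene handle',s,[[388,383],[427,384]],.055)
show('side rim ctr',d,[[441,410]],.06);show('scene rim ctr',s,[[368,378]],.06)
show('side cube top',d,[[441,487]],.056)
show('tape',w,[[475,164]],.019)
show('stamp side',d,[[444,318]],.06);show('stamp scene',s,[[484,330]],.06)
# orange handle mask for both
for n,c in(('side',d),('scene',s)):
    h=cv2.cvtColor(c['pixels'],cv2.COLOR_RGB2HSV); m=((h[...,0]<16)&(h[...,1]>130)&(h[...,2]>110)).astype(np.uint8)
    k,l,st,ce=cv2.connectedComponentsWithStats(m)
    for i in range(1,k):
        if st[i,4]>60: print(n,st[i],ce[i].round(1),onz(c,ce[i],.052).round(4))
E
```

```text
rings [[0.5959 0.1325 0.148 ]
 [0.5983 0.0851 0.148 ]] dist 0.0473850661150302
yaw 0.04941574704238874
side handle inner,outer z.055 [[0.4306, 0.3699, 0.055], [0.3863, 0.322, 0.055]]
scene handle [[0.4303, 0.3718, 0.055], [0.3846, 0.3101, 0.055]]
side rim ctr [[0.4589, 0.4006, 0.06]]
scene rim ctr [[0.4599, 0.3995, 0.06]]
side cube top [[0.4617, 0.5559, 0.056]]
tape [[0.7529, 0.0867, 0.019]]
stamp side [[0.4473, 0.147, 0.06]]
stamp scene [[0.4349, 0.125, 0.06]]
side [260 129  15  11  98] [267.4 135. ] [[ 0.5449 -0.3572  0.052 ]]
side [197 164  16  11  68] [204.2 168.8] [[ 0.7548 -0.0839  0.052 ]]
side [230 203  13  20 175] [236.  215.5] [[0.6236 0.1679 0.052 ]]
side [251 207  28  17 275] [263.8 217.3] [[0.5417 0.1696 0.052 ]]
side [308 216   5  26 116] [309.9 229.3] [[0.4089 0.215  0.052 ]]
scene [315 149   9  10  63] [318.9 153.9] [[ 0.7263 -0.0971  0.052 ]]
scene [ 172  168  106   78 3757] [216.2 208.6] [[0.6824 0.373  0.052 ]]
scene [282 193  16  18 160] [290.6 200.7] [[0.5739 0.1483 0.052 ]]
scene [308 233  31  17 137] [322.6 241.2] [[0.3693 0.1784 0.052 ]]
scene [ 88 249  34  12 143] [104.6 254.1] [[0.6988 0.7469 0.052 ]]
scene [267 252  19   8 141] [275.9 255.5] [[0.4031 0.3286 0.052 ]]
```

```bash
python3 -m inch '[[0.094,0,0,0.06,0],[0.094,0,0,0.06,0],[0.094,-0.034,0.042,0.02,-0.14],[0.094,-0.034,0.042,0,-0.14],[0.094,-0.034,0.042,0,-0.14]]' 20 && python3 -m inch '[[0.094,-0.034,0.042,0,-0.14],[0.094,-0.034,0.042,0,-0.15],[0.094,-0.034,0.042,0,0],[0.094,-0.034,0.042,-0.03,0],[0.094,-0.034,0.039,-0.05,0]]'; python3 -m inch '[[0.094,0,0,-0.06,0],[0.094,0,0,0,0]]'
```

```text
clock: 0.92
tcp_pos: [0.5717, 0.1271, 0.4429]
tcp_rot: [180.0, -0.0, 65.7]
ft_force: [0.4, 0.7, 0.8]
gripper_width: 0.0942
finger_force: 0.0
clock: 1.55
tcp_pos: [0.4061, 0.3297, 0.3695]
tcp_rot: [180.0, -0.2, 49.4]
ft_force: [1.3, 0.9, -0.3]
gripper_width: 0.0938
finger_force: 0.0
clock: 1.8
tcp_pos: [0.406, 0.3268, 0.3064]
tcp_rot: [-180.0, 0.4, 49.4]
ft_force: [0.1, -0.1, 1.0]
gripper_width: 0.094
finger_force: 0.0
```

```bash
python3 - <<'E'
from h import *
print(state()['tcp_pos'],state()['tcp_rot']); c=cam('wrist'); save(c,'w1.png',s=1.5)
E
```

```text
[0.40604025 0.326779   0.30641271] [-179.96578249    0.37202981   49.36095857]
```

View pics/w1.png

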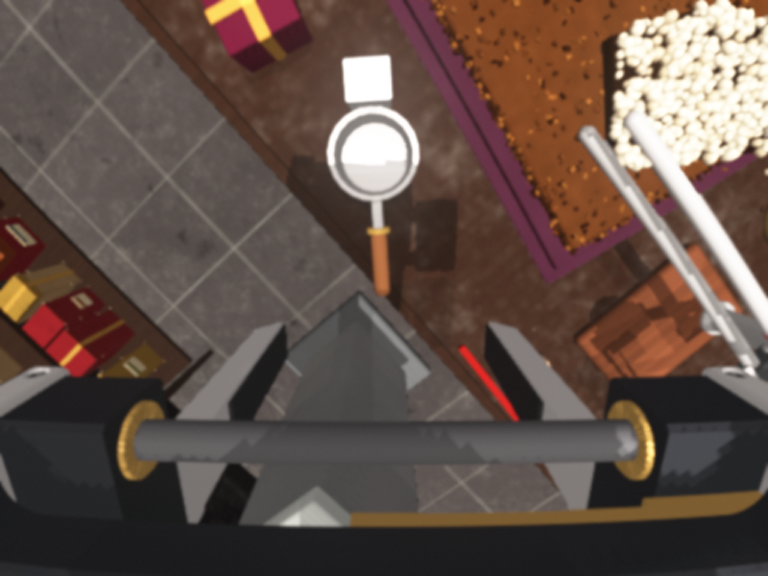

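The wrist view shows the cup rim centre at (374,153), the handle from (378,233) to (382,293) and the hook top at (367,78). The rail's free end is at about (635,118) for the upper bar.

```bash
python3 - <<'E'
from h import *
w=cam('wrist')
g=lambda p,z:onz(w,np.array(p)/1.5,z)
a=g([[374,153]],.06);h=g([[378,233],[382,293]],.053);k=g([[367,78],[344,79],[391,78]],.082);e=g([[635,118],[742,290]],.148)
print(a,h,k,e,sep='\n')
for p,q in((a[0],h[1]),(k[0],h[1]),(k[0],a[0])): v=p-q; print(np.arctan2(v[1],v[0]),np.hypot(*v[:2]))
v=e[0]-e[1];print('rail yaw',np.arctan2(-v[0],v[1]))
E
```

```text
[[0.46232506 0.40322569 0.06      ]]
[[0.42289748 0.35314259 0.053     ]
 [0.39143181 0.31156783 0.053     ]]
[[0.49172236 0.44364036 0.082     ]
 [0.47902822 0.4537755  0.082     ]
 [0.50453422 0.43260446 0.082     ]]
[[0.58879953 0.31562698 0.148     ]
 [0.58968086 0.17905471 0.148     ]]
0.9124521247145523 0.11587500171182953
0.9213318962595607 0.16583529797194405
0.9419220573263696 0.049975457913581316
rail yaw 0.006453125090948106
```

```bash
python3 -m inch '[[0.094,0.001,0.005,-0.06,0.058],[0.094,0,0,-0.06,0],[0.094,0,0,-0.04,0],[0.094,0,0,-0.02,0],[0.094,0,0,0,0]]' 30 && python3 -m inch '[[0,0,0,0,0],[0,0,0,0,0],[0,0,0,0,0],[0,0,0,0,0],[0,0,0,0,0]]'
```

```text
clock: 2.52
tcp_pos: [0.4097, 0.3332, 0.1302]
tcp_rot: [180.0, -0.0, 52.6]
ft_force: [0.3, 0.4, -0.3]
gripper_width: 0.0938
finger_force: 0.0
clock: 3.15
tcp_pos: [0.4084, 0.3329, 0.1293]
tcp_rot: [-180.0, -0.0, 52.6]
ft_force: [-0.5, -0.4, 0.8]
gripper_width: 0.0474
finger_force: 0.0
```

```bash
python3 - <<'E'
from h import *
print(state()['tcp_pos'],state()['gripper_width'],state()['finger_force']); c=cam('wrist'); save(c,'w2.png',s=1.5)
E
```

```text
[0.40842714 0.33288054 0.12932958] 0.047441925604826594 0.0
```

View pics/w2.png

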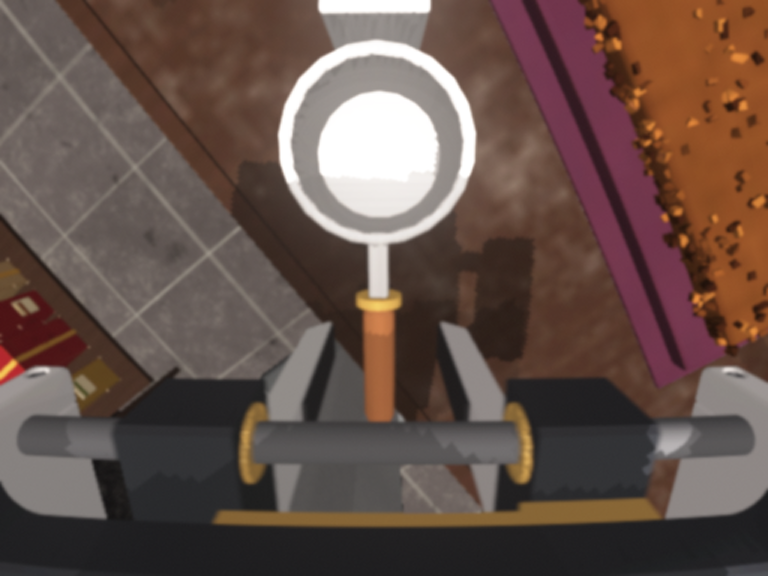

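The cup is centred ahead, with the handle (column 379) between the closing fingers (330 to 442). I'll carry on closing.

```bash
python3 -m inch '[[0,0,0,-0.003,0],[0,0,0,0,0],[0,0,0,0,0],[0,0,0,0,0],[0,0,0,0,0]]' 30 && python3 -m inch '[[0,0,0,0,0],[0,0,0,0,0]]'; python3 - <<'E'
from h import *
w=cam('wrist');s=state();print(s['tcp_pos'],s['tcp_rot'])
h=cv2.cvtColor(w['pixels'],cv2.COLOR_RGB2HSV)
save(w,'w3.png',s=1)
E
```

```text
clock: 3.82
tcp_pos: [0.4084, 0.3329, 0.1262]
tcp_rot: [-180.0, -0.0, 52.6]
ft_force: [1.1, -0.1, -0.9]
gripper_width: 0.0132
finger_force: 29.9
clock: 4.08
tcp_pos: [0.4084, 0.3328, 0.1262]
tcp_rot: [-180.0, -0.0, 52.6]
ft_force: [-0.3, 0.3, -0.1]
gripper_width: 0.0129
finger_force: 29.9
[0.40843791 0.33285477 0.12625338] [-1.79996227e+02 -3.78586369e-03  5.26366925e+01]
```

```bash
python3 -m inch '[[0,0,0,0.03,0],[0,0,0,0.04,0],[0,0,0,0.035,0],[0,-0.002,-0.02,0,-0.15],[0,-0.002,-0.03,0,-0.15]]' 30 && python3 -m inch '[[0,0,-0.03,0,-0.15],[0,0,-0.025,0,-0.15],[0,0,0,0,-0.15],[0,0,0,0,-0.125],[0,0,0,0,0]]'; python3 - <<'E'
from h import *
s=state();print(s['tcp_pos'],s['tcp_rot'])
w=cam('wrist'); save(w,'w4.png',s=1.5)
E
```

```text
clock: 4.75
tcp_pos: [0.4044, 0.2828, 0.2316]
tcp_rot: [-180.0, -0.1, 35.2]
ft_force: [1.3, -0.5, -1.8]
gripper_width: 0.0129
finger_force: 30.0
clock: 5.38
tcp_pos: [0.4044, 0.2278, 0.2313]
tcp_rot: [180.0, 0.0, 2.5]
ft_force: [-0.5, 0.7, -0.7]
gripper_width: 0.0128
finger_force: 30.0
[0.40435286 0.22779966 0.23125557] [1.79998375e+02 6.98712497e-04 2.54122439e+00]
```

View pics/w4.png

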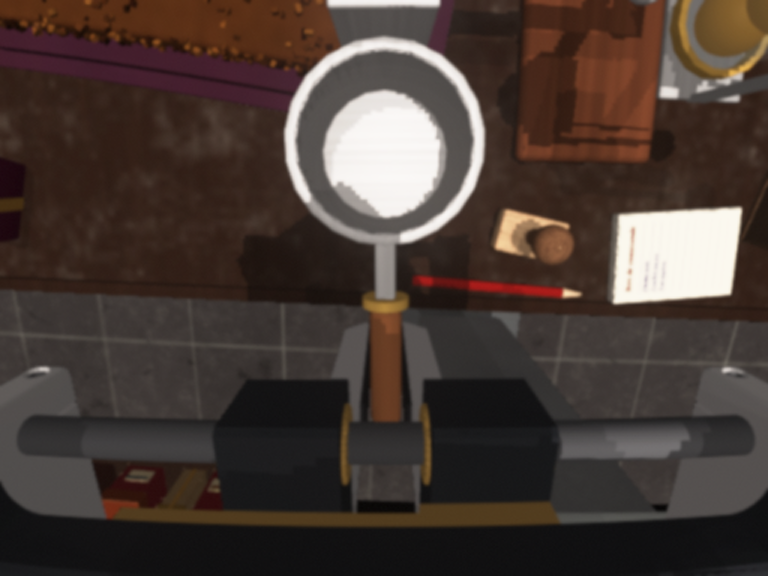

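The cup rim centre is at (385,141) with the handle straight below it. The tower base's front corners are at (516,160) and (651,160), and its left edge reaches (527,0).

```bash
python3 - <<'E'
from h import *
w=cam('wrist');g=lambda p,z:onz(w,np.array(p)/1.5,z)
t=state()['tcp_pos'];print('cup ctr rel tcp',g([[385,141]],t[2]-.126+.06)-t)
c=g([[517,160],[651,160],[528,5]],.014);print(c)
v=c[0]-c[1];print('yaw front',np.arctan2(-v[0],v[1]),np.hypot(*v[:2]))
v=c[2]-c[0];print('yaw left',np.arctan2(v[1],v[0]))
for y in(.04,.05): 
  M=np.array([[np.cos(y),-np.sin(y)],[np.sin(y),np.cos(y)]]); o=(c[:2,:2]-np.array([[-.045,.032],[-.045,-.068]])@M.T).mean(0);print('origin',o,'mark',o+M@[.052,0])
# side/scene check of rail end & cup: yellow-free, use known pixel of side: rail end (372,357)
d=cam('side');print(onz(d,np.array([[372,357]])/1.5,.092), proj(d,[[.589,.319,.142],[.597,.109,.142]])*1.5)
save(d,'s5.png',(190,100,350,270),4)
E
```

```text
cup ctr rel tcp [[ 0.08732754  0.0030266  -0.066     ]]
[[0.4973851  0.13690151 0.014     ]
 [0.5039634  0.03754517 0.014     ]
 [0.59839078 0.14036863 0.014     ]]
yaw front 0.06611262813901607 0.09957387574660226
yaw left 0.03431243603113939
origin [0.54491844 0.10700846] mark [0.59687685 0.10908791]
origin [0.54471838 0.10744991] mark [0.5966534  0.11004883]
[[0.57955886 0.31222356 0.092     ]] [[366.58006585 336.82322882]
 [370.01340827 269.07451677]]
```

View pics/s5.png

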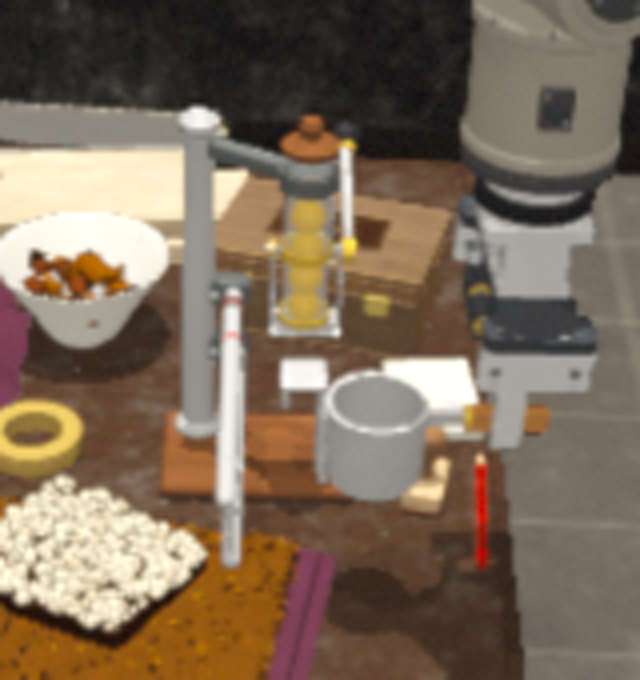

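The side crop shows the cup held level in front of the rail, its hook plate at (303,375) above the upper bar's level and clear of it. The rings are seen near (232,300) and (232,340). The mark estimates agree to about 1 mm, so I'll hook on now.

```bash
python3 -m inch '[[0,0.016,0,0,0],[0,0.016,0,0,0],[0,0.015,0,0,0],[0,0,0,0,0],[0,0,0,-0.01,0]]' && python3 -m inch '[[0,0,0,-0.008,0],[0,0,0,-0.006,0],[0,0,0,-0.004,0],[0,0,0,0,0]]'; python3 - <<'E'
from h import *
s=state();print(s['tcp_pos'],s['ft_force'],s['moment'])
d=cam('side');save(d,'s6.png',(190,140,320,270),4.4)
E
```

```text
clock: 6.15
tcp_pos: [0.4515, 0.2279, 0.2211]
tcp_rot: [-180.0, -0.0, 2.5]
ft_force: [0.3, -0.9, -1.0]
gripper_width: 0.0126
finger_force: 30.0
clock: 6.65
tcp_pos: [0.4513, 0.2278, 0.203]
tcp_rot: [180.0, 0.0, 2.5]
ft_force: [0.7, 0.4, -0.4]
gripper_width: 0.0127
finger_force: 30.0
[0.45131795 0.22783287 0.20300061] [ 0.65595075  0.40134964 -0.38452677] [ 0.05618117  0.16116498 -0.02684938]
```

View pics/s6.png

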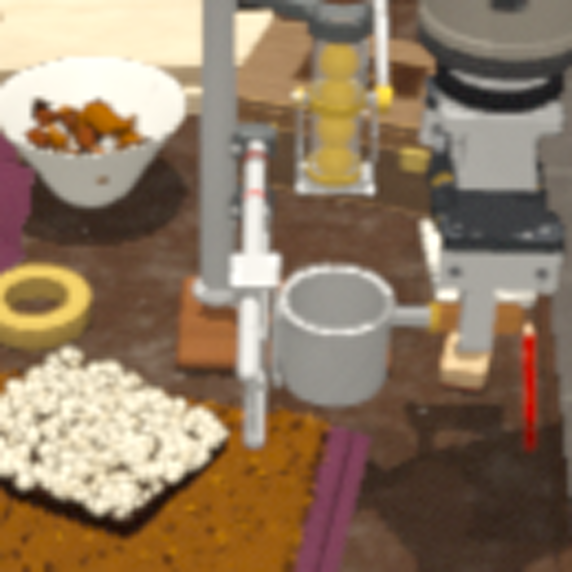

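The hook plate (255,270) straddles the upper bar and no contact force shows. Next I'll lower until it touches.

```bash
python3 -m inch '[[0,0,0,-0.003,0],[0,0,0,-0.002,0],[0,0,0,0,0]]' ; python3 -m inch '[[0,0,0,-0.0015,0],[0,0,0,0,0]]'; python3 -m inch '[[0,0,0,-0.0015,0],[0,0,0,0,0]]'; python3 -c "
from bench import state;print(state()['moment'])"
```

```text
clock: 7.08
tcp_pos: [0.4514, 0.2278, 0.1981]
tcp_rot: [180.0, 0.0, 2.5]
ft_force: [0.2, -0.5, -1.6]
gripper_width: 0.0129
finger_force: 30.0
clock: 7.32
tcp_pos: [0.4514, 0.2278, 0.1966]
tcp_rot: [180.0, 0.0, 2.5]
ft_force: [-0.8, -0.6, -1.0]
gripper_width: 0.013
finger_force: 30.0
clock: 7.58
tcp_pos: [0.4517, 0.228, 0.1953]
tcp_rot: [-180.0, -0.0, 2.5]
ft_force: [-0.6, 0.9, 1.8]
gripper_width: 0.013
finger_force: 30.0
[ 0.0155897  -0.2538492   0.02102343]
```

```bash
python3 -m inch '[[0,0,0,0.0012,0],[0,0.0008,-0.018,0,0],[0,0.0008,-0.018,0,0],[0,0.0008,-0.018,0,0],[0,0,0,0,0]]' ; python3 -c "
from bench import state;print(state()['moment'])"
```

```text
clock: 8.2
tcp_pos: [0.4539, 0.1718, 0.1965]
tcp_rot: [180.0, 0.0, 2.4]
ft_force: [0.8, 0.2, -1.2]
gripper_width: 0.0128
finger_force: 30.0
[ 0.05837331  0.14027209 -0.00117182]
```

```bash
python3 -m inch '[[0,0.0008,-0.018,0,0],[0,0.0008,-0.018,0,0],[0,0.0008,-0.018,0,0],[0,0.0006,-0.0147,0,0],[0,0,0,0,0]]' ; python3 - <<'E'
from h import *
s=state();print(s['tcp_pos'],s['moment'])
w=cam('wrist');d=cam('side')
t=s['tcp_pos']
a=cv2.resize(w['pixels'][:200,60:460],None,fx=1.5,fy=1.5);b=cv2.resize(d['pixels'][120:250,190:320],None,fx=2.2,fy=2.2)
im=np.zeros((600,600,3),np.uint8);im[:300]=a;im[300:586,:286]=b
e=cv2.resize(cam('scene')['pixels'][110:220,260:370],None,fx=2.6,fy=2.6);im[300:586,300:586]=e
cv2.imwrite('pics/m7.png',im[:,:,::-1])
E
```

```text
clock: 8.82
tcp_pos: [0.4568, 0.1039, 0.1965]
tcp_rot: [180.0, 0.0, 2.4]
ft_force: [0.4, 0.7, -2.2]
gripper_width: 0.0131
finger_force: 30.0
[0.45684861 0.10390977 0.19645848] [0.10095634 0.16603071 0.0180441 ]
```

View pics/m7.png

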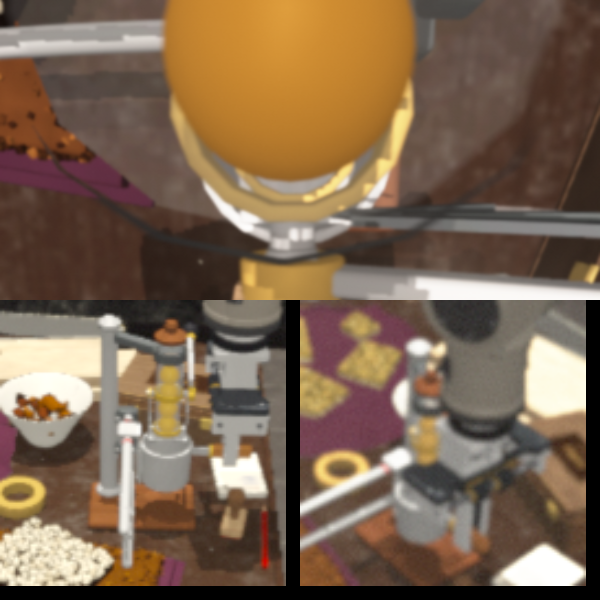

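The hook plate covers the mark in the side view, with the left ring just visible beside it at (127,437). The cup sits under the tube. Next I'll lower slightly, release, and check where the rings are.

```bash
python3 -m inch '[[0,0,-0.0008,-0.0012,0],[0,0,0,0,0],[0.03,0,0,0,0],[0.06,0,0,0,0],[0.06,0,0,0,0]]' ; python3 -m inch '[[0.06,0,0,0,0],[0.06,0,0,0,0],[0.06,0,0,0,0]]'; python3 - <<'E'
from h import *
d=cam('side');p=d['pixels'].astype(int)
y0,y1,x0,x1=165,215,230,265
c=p[y0:y1,x0:x1];r=(c[...,0]-c[...,1:].max(2))
ys,xs=np.where((r>40)&(c[...,0]>130));
for x,y in zip(xs,ys):print((x+x0,y+y0),c[y,x],end=' ')
M=np.array([.5967,.1095]);u=np.array([-.045,.999])
for k in(-.024,.024,-.016,.016):
  q=M+u*k;print(k,proj(d,[[*q,.148]]),proj(d,[[*q,.152]]))
save(d,'s8.png',(215,160,285,230),8)
E
```

```text
clock: 9.6
tcp_pos: [0.4568, 0.1043, 0.1952]
tcp_rot: [180.0, 0.0, 2.5]
ft_force: [0.3, 0.1, -0.1]
gripper_width: 0.0393
finger_force: 0.0
clock: 9.98
tcp_pos: [0.4568, 0.1044, 0.1952]
tcp_rot: [-180.0, -0.0, 2.5]
ft_force: [-0.9, 0.8, -0.1]
gripper_width: 0.06
finger_force: 0.0
(np.int64(247), np.int64(174)) [193 144 136] (np.int64(247), np.int64(183)) [242 171 162] (np.int64(248), np.int64(183)) [238 164 155] (np.int64(249), np.int64(183)) [211 165 158] (np.int64(249), np.int64(184)) [215 164 156] (np.int64(232), np.int64(203)) [161 108  70] (np.int64(233), np.int64(203)) [177 120  80] (np.int64(231), np.int64(204)) [137  92  61] (np.int64(232), np.int64(204)) [172 112  65] (np.int64(233), np.int64(204)) [187 136 104] (np.int64(252), np.int64(204)) [159 114  87] (np.int64(253), np.int64(204)) [161 111  80] (np.int64(231), np.int64(205)) [139  93  62] (np.int64(232), np.int64(205)) [171 110  68] (np.int64(251), np.int64(205)) [160 118  94] (np.int64(252), np.int64(205)) [163 102  60] (np.int64(253), np.int64(205)) [165 104  63] (np.int64(254), np.int64(205)) [160 109  77] (np.int64(
[... 5180 characters left out ...]
 np.int64(214)) [166 104  56] (np.int64(235), np.int64(214)) [167 105  58] (np.int64(236), np.int64(214)) [167 105  59] (np.int64(237), np.int64(214)) [167 105  58] (np.int64(238), np.int64(214)) [167 106  58] (np.int64(239), np.int64(214)) [168 106  55] (np.int64(240), np.int64(214)) [168 105  57] (np.int64(241), np.int64(214)) [167 107  58] (np.int64(242), np.int64(214)) [165 104  57] (np.int64(243), np.int64(214)) [163 114  81] -0.024 [[246.95861689 173.37986338]] [[246.97610188 172.23512401]]
0.024 [[246.62149783 182.27155684]] [[246.63884799 181.1063662 ]]
-0.016 [[246.90384811 174.82330236]] [[246.9213147  173.67515083]]
0.016 [[246.67912965 180.75032318]] [[246.69650653 179.58853511]]
```

View pics/s8.png

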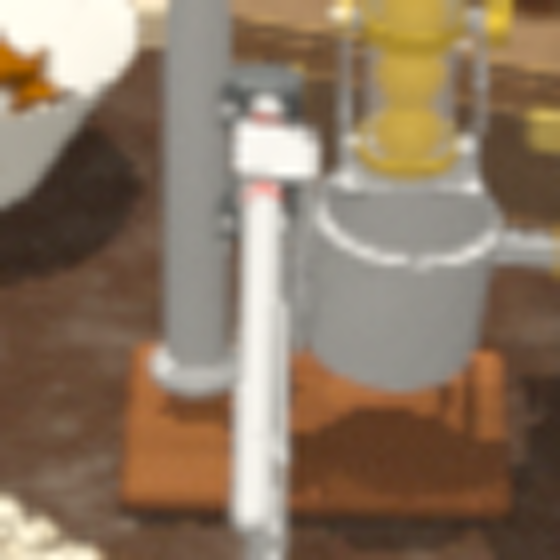

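The crop shows both red rings, at (265,117) and (263,188), with the hook plate (rows 125 to 180) centred between them. The cup hangs free under the shutter. Now I'll raise the gripper, close the fingers and go over the knob, with its long side turned away from the tube.

```bash
python3 -m inch '[[0.06,0,0,0.02,0],[0.06,0,0,0.05,0],[0.06,0,0,0.05,0],[0.06,0,0,0.05,0],[0,0,0,0.005,0]]'; python3 -m inch '[[0,0,-0.025,0,0.174],[0,0,-0.03,0,0.174],[0,0.021,-0.03,0,0.174],[0,0.021,-0.02,0,0.174],[0,0.021,0,0,0.174]]'; python3 -m inch '[[0,0,0,0,0],[0,0,0,0,0],[0,0,0,0,0]]'
python3 - <<'E'
from h import *
d=cam('side');s=cam('scene');print(state()['tcp_pos'])
# knob: predicted vs dark blob
for n,c in(('side',d),('scene',s)):
    q=proj(c,[[.5195,.0026,.244]])[0];x,y=q.round().astype(int)
    p=c['pixels'][y-14:y+15,x-14:x+15].max(2).astype(int);m=(p<60).astype(np.uint8)
    k,l,st,ce=cv2.connectedComponentsWithStats(m);print(n,q.round(1),[(st[i].tolist(),(ce[i]+[x-14,y-14]).round(1)) for i in range(1,k) if st[i,4]>8])
E
```

```text
clock: 10.65
tcp_pos: [0.4577, 0.1046, 0.3735]
tcp_rot: [-179.9, -0.3, 2.5]
ft_force: [0.0, -1.5, -0.3]
gripper_width: 0.0533
finger_force: 0.0
clock: 11.28
tcp_pos: [0.5201, -0.0024, 0.3694]
tcp_rot: [-180.0, 0.1, 52.5]
ft_force: [-0.2, -0.4, 0.2]
gripper_width: 0.0039
finger_force: 0.0
clock: 11.65
tcp_pos: [0.5192, -0.0005, 0.3701]
tcp_rot: [-180.0, -0.0, 52.3]
ft_force: [0.4, -0.3, -0.0]
gripper_width: 0.0001
finger_force: 0.0
[ 5.19442273e-01 -5.00981090e-04  3.70370412e-01]
side [275.3 132.8] [([0, 0, 29, 21, 381], array([277.4, 127.9]))]
scene [339.7 147. ] []
```

```bash
python3 -m inch '[[0,-0.0015,0,-0.012,0],[0,0,0,-0.01,0],[0,0,0,-0.01,0],[0,0,0,0,0]]'; python3 -m inch '[[0,0,0,-0.012,0],[0,0,0,-0.012,0],[0,0,0,-0.01,0],[0,0,0,0,0]]'
```

```text
clock: 12.25
tcp_pos: [0.5182, -0.0007, 0.3374]
tcp_rot: [-180.0, 0.0, 52.3]
ft_force: [0.2, -0.3, 4.1]
gripper_width: 0.0004
finger_force: 1.7
clock: 12.75
tcp_pos: [0.5182, -0.0005, 0.3036]
tcp_rot: [-180.0, 0.0, 52.4]
ft_force: [0.3, -3.2, 4.5]
gripper_width: 0.0006
finger_force: 2.1
```

```bash
python3 -m inch '[[0,0,0,-0.009,0],[0,0,0,-0.0085,0],[0,0,0,0,0],[0,0,0,0,0],[0,0,0,0,0]]'; python3 -m inch '[[0,0,0,0,0],[0,0,0,0,0],[0,0,0,0,0],[0,0,0,0,0],[0,0,0,0,0]]'; python3 - <<'E'
from h import *
d=cam('side');s=cam('scene');o=np.array([.5448,.1072])
def gold(c,box,n):
    x0,y0,x1,y1=box;h=cv2.cvtColor(np.ascontiguousarray(c['pixels'][y0:y1,x0:x1]),cv2.COLOR_RGB2HSV)
    m=((h[...,0]>17)&(h[...,0]<32)&(h[...,1]>110)&(h[...,2]>100))
    print(n);[print(y0+i,''.join('#' if v else '.' for v in r)) for i,r in enumerate(m)]
print(proj(d,[[*o,z] for z in(.13,.15,.20,.25,.3)]).round(0).tolist())
gold(d,(248,135,285,205),'side')
E
```

```text
clock: 13.38
tcp_pos: [0.5184, 0.0002, 0.2872]
tcp_rot: [-180.0, -0.0, 52.4]
ft_force: [-0.5, 3.5, 5.5]
gripper_width: 0.0005
finger_force: 2.9
clock: 14.0
tcp_pos: [0.5183, 0.0001, 0.2873]
tcp_rot: [-180.0, -0.0, 52.4]
ft_force: [-0.5, 3.8, 5.4]
gripper_width: 0.0005
finger_force: 2.9
[[264.0, 183.0], [265.0, 178.0], [265.0, 163.0], [266.0, 147.0], [267.0, 131.0]]
side
135 .....................................
136 .....................................
137 .....................................
138 .....................................
139 .....................................
140 .....................................
141 .....................................
142 .....................................
143 .....................................
144 .....................................
145 .....................................
146 .....................................
147 .....................................
148 .....................................
149 .....................................
150 .....................................
151 .....................................
152 .........
[... 1512 characters left out ...]
.....######................#
189 .............########................
190 .............########................
191 ..............#######................
192 .....................................
193 ....................................#
194 ....................................#
195 .....................................
196 .....................................
197 .....................................
198 .....................................
199 .....................................
200 .....................................
201 .....................................
202 .....................................
203 .....................................
204 .....................................
```

```bash
python3 - <<'E'
from h import *
print(state()['tcp_pos'])
o=[.5448,.1072]
for n in('scene','side','wrist'):
    c=cam(n);h=cv2.cvtColor(c['pixels'],cv2.COLOR_RGB2HSV)
    m=((h[...,0]>15)&(h[...,0]<32)&(h[...,1]>110)&(h[...,2]>90)).astype(np.uint8)
    k,l,st,ce=cv2.connectedComponentsWithStats(m)
    print(n,'cup mouth',proj(c,[[*o,.128]]).round(),'tube',proj(c,[[*o,.15],[*o,.25]]).round().tolist())
    a=proj(c,[[*o,.128]])[0]
    for i in range(1,k):
        if st[i,4]>12 and np.hypot(*(ce[i]-a))<(130 if n=='wrist' else 70): print('  ',st[i].tolist(),ce[i].round(),onz(c,ce[i],.0125).round(3)[0][:2])
E
```

```text
[5.18340345e-01 1.47804735e-04 2.87273713e-01]
scene cup mouth [[307. 183.]] tube [[307.0, 178.0], [309.0, 153.0]]
   [276, 115, 14, 9, 79] [282. 119.] [ 1.056 -0.165]
   [275, 126, 24, 16, 247] [287. 134.] [ 0.955 -0.114]
   [244, 134, 34, 20, 394] [260. 144.] [0.956 0.018]
   [308, 165, 10, 8, 37] [314. 168.] [ 0.706 -0.061]
   [338, 167, 6, 8, 30] [341. 170.] [ 0.641 -0.136]
   [363, 166, 6, 9, 24] [365. 170.] [ 0.59  -0.212]
   [264, 168, 23, 15, 199] [274. 174.] [0.765 0.083]
   [302, 186, 12, 5, 42] [308. 188.] [0.626 0.03 ]
   [354, 186, 7, 8, 40] [357. 190.] [ 0.522 -0.108]
   [316, 194, 6, 7, 15] [319. 197.] [0.567 0.03 ]
side cup mouth [[264. 184.]] tube [[265.0, 178.0], [266.0, 147.0]]
   [275, 157, 26, 14, 151] [287. 164.] [ 0.466 -0.204]
   [245, 159, 12, 6, 30] [251. 162.] [ 0.602 -0.208]
   [255, 158, 18, 9, 49] [265. 164.] [ 0.549 -0.203]
   [207, 164, 15, 9, 56] [214. 167.] [ 0.733 -0.159]
   [278, 172, 10, 8, 55] [283. 176.] [ 0.481 -0.125]
   [260, 176, 13, 6, 33] [267. 179.] [ 0.54  -0.096]
   [261, 187, 8, 5, 33] [265. 189.] [ 0.544 -0.035]
   [284, 187, 19, 8, 74] [292. 190.] [ 0.452 -0.035]
   [236, 231, 9, 5, 18] [241. 233.] [0.607 0.2  ]
wrist cup mouth [[203.  87.]] tube [[198.0, 83.0], [147.0, 52.0]]
   [160, 56, 75, 62, 2118] [206.  91.] [0.535 0.125]
   [124, 106, 32, 18, 342] [140. 113.] [0.45  0.157]
   [149, 127, 16, 15, 92] [156. 135.] [0.449 0.124]
```

```bash
python3 -c "
from bench import bot;print(bot.hand_in())"
```

```text
the job is handed in; nothing more can be done
None
```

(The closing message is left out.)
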